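Angle the swivel mirror so the bench camera sees the tissue box's plaque

TASK

Gently take the wooden grip on top of the swivelling mirror and turn the mirror until the bench camera, looking at the middle of the glass, sees there the middle of the round plaque of the slotted tissue box (not the box with the knob). The mirror springs back if let go, so finish still holding it steady at that angle; grip it lightly, and do not touch either box, their varnish is wet.

Things in the scene. Friction and masses are not known exactly. Their poses are not given: they have to be found in the camera images.
- mirror_grip (a point): Wooden block on top of the mirror's frame, to grip from above: 14 mm thick (along the mirror's normal), 44 mm wide, from 147 to 201 mm above the table. The point lies on the upright pivot axis, 180 mm up. x: the mirror's normal, out of the glass; y along the mirror; z up. Frame: 114 mm wide, 33 to 147 mm up. More than 40 N per finger (80 N in all) spoils it
- mirror (a joint): Turn of the mirror about its upright pivot, rad. 0: glass faces the camera squarely, where a weak spring (0.06 N m/rad) returns it when let go; positive: counter-clockwise from above; stops at +-0.9. The glass (102 x 102 mm, centre 90 mm above the table) has its face on the pivot axis, so its centre stays in place
- lens (a point): Front of the lens of the small black bench camera, fixed on the same plywood board (350 x 90 mm) as the mirror, 247 mm straight in front of the mirror's pivot and 90 mm above the table, looking at the middle of the glass. Its x axis points from the mirror to the camera, z up
- sight_line (a point): Not a visible thing: what the camera sees in the middle of the glass. Origin at the centre of the glass (on the pivot, 90 mm above the table); its x axis is the level direction of the camera's line of sight after reflection, y to the left of it, z up. It turns twice as far as the mirror, and points at the lens when the mirror's joint is 0
- slot_plaque (a point): Whitewashed wooden tissue box, 120 x 200 mm, 85 mm high, with a long dark slot in its flat lid (the box to be seen). The point: centre of the outer face of its round upright wooden plaque (64 mm across, 6 mm thick) on the middle of the long side towards the mirror, 90 mm above the table (its top rises over the lid), 66 mm in front of the box's centre. x axis from the plaque through the box, z up
- knob_plaque (a point): Whitewashed wooden keepsake box, 120 x 200 mm, 85 mm high, with a turned wooden knob on its lid (not the one to be seen). The point: centre of the outer face of its round upright wooden plaque (64 mm across, 6 mm thick) on the middle of the long side towards the mirror, 90 mm above the table (its top rises over the lid), 66 mm in front of the box's centre. x axis from the plaque through the box, z up
Mind the look-alikes: they are no part of the job. Leave any pink look-alike of the part that bears slot_plaque alone.

How it is judged:
On the way:
1. the fingers hold the mirror so that the camera sees the slotted box's plaque in the middle of the glass (y of slot_plaque in the frame of sight_line between -0.025 and 0.025 m and x of slot_plaque in the frame of sight_line above 0.1 m and contact force between the fingers and mirror above 0.2 N), for 0.5 s.
At the end, for the whole second after the job is handed in: The camera's line of sight, reflected at the centre of the glass, passes within 25 mm (level) of the centre of the slotted box's plaque, the mirror is steady (under 0.05 rad/s) and the fingers still hold it (all of step 1 and velocity of joint mirror between -0.05 and 0.05 rad/s); the arm keeps its last pose, push and grip.
It fails at once if the mirror is squeezed or pushed too hard (over 80 N in all, 40 N per finger) (contact force between the fingers and mirror above 80 N).
It fails at once if the robot touches a freshly varnished box (contact force between any of the arm, the fingers and slot_box above 0.5 N or contact force between any of the arm, the fingers and knob_box above 0.5 N).
It also fails if it takes over 32 s, if anything falls off the work surface, if the arm or the gripper's body presses on something with over 40 N, if the wrist force passes 120 N, or if a joint passes its speed limit or range.

ROBOT

A 6-joint arm with a two-finger parallel gripper is mounted at the origin on the work surface. World frame = base frame: x ahead of the robot, y to its left, z up, the work surface at z = 0. Lengths are in m, angles in rad, forces in N, time in s.
With the tool pointing down it reaches from about 0.275 to 1 m from the base axis. Payload 8.4 kg.
Tool frame: the origin (TCP) lies on the centre line of the jaws, within the pads' length; the fingertips stand 17 mm ahead of it and the grasp point (between the pads) lies 2 mm behind it (bot.tcp_to_tips is the z of the fingertips in the tool frame, in m); z points along the fingers, y is the line along which they close (so a half turn about z gives the same grasp; the last joint's range is limited). The gripper opens to 85 mm and grips with 20 to 120 N. Pads are 22 mm wide; open, the fingers measure 114 mm over their backs; the gripper's body (76 mm by 85 mm) begins 54 mm behind the grasp point. The pads swing forward as they close: fully open they stand 13 mm farther back than shut.
Start: joints at [-1.14, 0.353, 1.633, -0, 1.155, -0.002], TCP at [0.262, -0.567, 0.248] pointing down, gripper open.
Joint ranges: [-2.63, 2.63], [-0.92, 2.1], [0.06, 2.66], [-1.3, 4.44], [0, 2.69], [-3.02, 3.02]. Speed limits (rad/s): [2.22, 2.22, 2.79, 3.14, 3.14, 3.14].

INTERFACE

Orientations are given as a unit quaternion [x, y, z, w].
In Python, from workcell import bot, hand, kinematics, get_obs, vision, hand_in gives the robot as it stands. The module is installed in compiled form; this text tells all that it offers. Calls block until the motion is done:
- bot.reach(position, orientation): joint-space move of the TCP to a pose.
- bot.servo_line(position, ori=None, velocity=0.15): straight line of the TCP; ori=None keeps the orientation; velocity is the mean speed in m/s.
- bot.goto_joints(angles): joint-space move.
- hand.move_gripper(opening, strength=None): finger opening in m; strength is the grip in N (None keeps the last); returns when the fingers have stopped.
- bot.dwell(seconds).
- kinematics.solve_ik(position, orientation): joint angles nearest the present ones, or None.
- get_obs(): the state.
- vision.read_camera(name): name is "scene" or "side" or "wrist"; returns a dict with "frame" (420x560x3 uint8, red, green, blue), "intrinsics" (3x3 intrinsics, pixels), "dist" ([k1, k2, p1, p2, k3] as OpenCV has them; the pictures are not rectified), "view" (4x4, takes a point from world to camera coordinates). Camera axes: x right, y down, z forward; pixel columns grow to the right and rows downward; lengths in m; the calibration is good to about 2 mm. A picture is of the moment at which its call begins. There is no depth.
A pose or a line that the arm cannot do raises bot.IKError and nothing moves.
- hand_in(): hands the job in; it is judged then, once.
The state is a dict: "time_s": time; "joint_pos": joint angles; "joint_vel": joint speeds; "joint_efforts": joint torques, N m; "position": TCP position; "orientation": TCP orientation; "wrist_force": force on the tool from outside, world axes, zero at the start; "ft_torque": the same for the moment, N m; "gripper_width": finger opening in m; "grip_force": force on a finger pad.
Only numpy, scipy, OpenCV 4.12 (cv2) and the standard library are available. Lean on these libraries where they do the work, as an engineer would, in place of code of your own. Each camera call takes 0.05 s, during which the arm holds its last target. There are 200 camera calls.

## Working session

There is one attempt and no reset: what is moved stays moved. The work goes in short steps, each a Python script; the robot and the scene stay as the last script left them, time stands still between calls to the robot, and variables do not carry over. Pictures are saved under pics/ and viewed, at most 10 in all, crops included, and the job is handed in when it is done.

```bash
mkdir -p pics; python3 - <<'E'
from workcell import vision,get_obs
import cv2,pickle
d={}
for n in("scene","side"):
    c=vision.read_camera(n);d[n]=c
    cv2.imwrite(f"pics/{n}0.png",cv2.resize(c["frame"][:,:,::-1],(784,588)))
    print(n,c["intrinsics"].round(1).tolist(),c["dist"],c["view"].round(3).tolist())
pickle.dump(d,open("d.pkl","wb"));print(get_obs()["time_s"])
E
```

```text
scene [[429.6, 0.0, 273.7], [0.0, 429.6, 217.1], [0.0, 0.0, 1.0]] [-0.09284487  0.          0.          0.          0.        ] [[0.716, 0.698, -0.008, -0.487], [0.469, -0.49, -0.734, -0.152], [-0.516, 0.522, -0.679, 1.442], [0.0, 0.0, 0.0, 1.0]]
side [[445.7, 0.0, 276.9], [0.0, 445.7, 208.7], [0.0, 0.0, 1.0]] [0.0175169 0.        0.        0.        0.       ] [[-0.829, -0.559, -0.02, 0.553], [-0.39, 0.603, -0.696, 0.303], [0.401, -0.569, -0.718, 0.981], [0.0, 0.0, 0.0, 1.0]]
0.1
```

View pics/scene0.png

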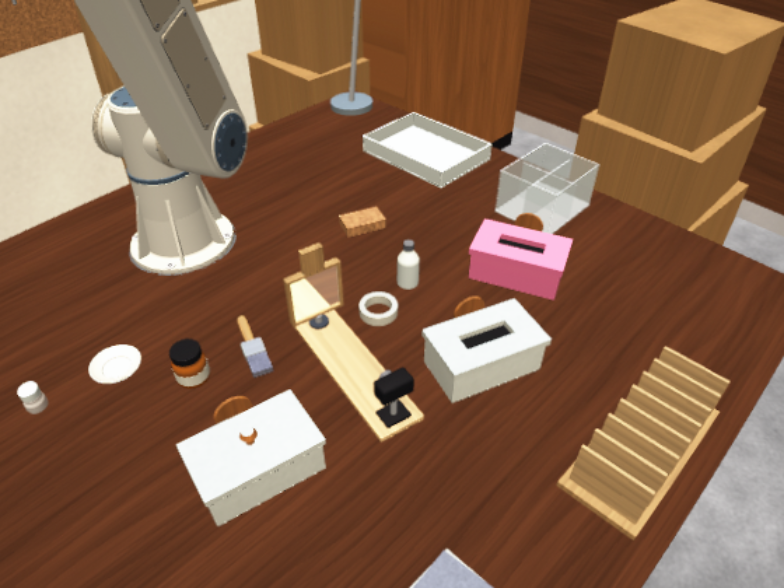

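View pics/side0.png

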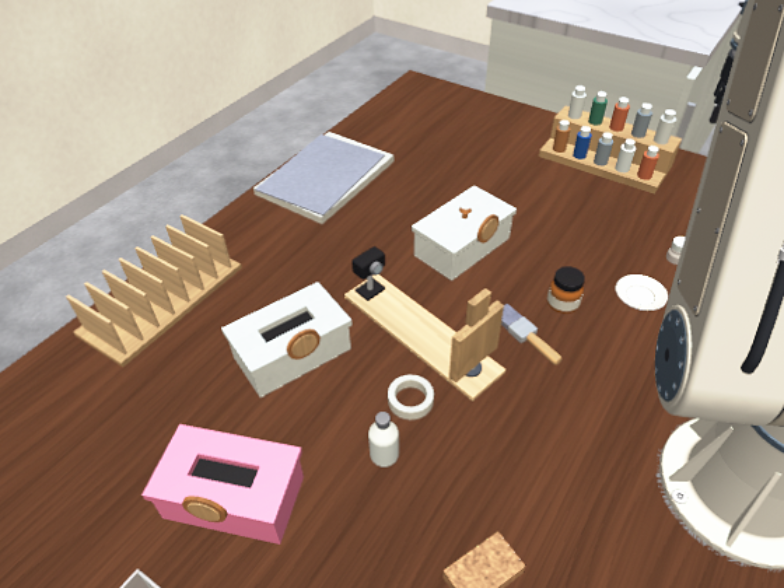

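The scene view shows the mirror at about (315,290), its block at (312,260), the bench camera at (394,385) and the slotted white box at (486,345), with the knob box at (250,450). In the side view the slotted box's plaque is at (303,344), the block at (480,305) and the pink look-alike at (225,480). Next I'll zoom in to read the corners.

```bash
cat > h.py <<'E'
import numpy as np,cv2,pickle
def ray(c,uv):
    p=cv2.undistortPoints(np.array([[uv]],float),c["intrinsics"],c["dist"])[0,0]
    R,t=c["view"][:3,:3],c["view"][:3,3]
    return -R.T@t,R.T@np.array([p[0],p[1],1])
def onz(c,uv,z):
    o,d=ray(c,uv);return (o+d*(z-o[2])/d[2])[:2]
def tri(c1,a,c2,b):
    o1,d1=ray(c1,a);o2,d2=ray(c2,b)
    s=np.linalg.lstsq(np.c_[d1,-d2],o2-o1,rcond=None)[0]
    p,q=o1+s[0]*d1,o2+s[1]*d2
    return (p+q)/2,np.linalg.norm(p-q)
E
python3 - <<'E'
from h import *
d=pickle.load(open("d.pkl","rb"))
out=[]
for n,(x,y,w,h) in{"scene":(195,165,200,150),"side":(155,175,210,150)}.items():
    c=d[n];f=c["frame"][:,:,::-1]
    out.append(cv2.resize(f[y:y+h,x:x+w],(w*38//10,h*38//10),interpolation=cv2.INTER_CUBIC))
    hsv=cv2.cvtColor(f,cv2.COLOR_BGR2HSV)
    cv2.imwrite(f"pics/{n}_z.png",out[-1])
    # dark slot & orange plaque components
    g=f.max(2)
    for nm,m in(("dark",(g<60)),("orange",(hsv[:,:,0]<16)&(hsv[:,:,1]>100)&(g>110))):
        k,l,s,ce=cv2.connectedComponentsWithStats(m.astype(np.uint8))
        for i in range(1,k):
            if 60<s[i,4]<1500 and x-10<ce[i][0]<x+w and y<ce[i][1]<y+h+10: print(n,nm,s[i],ce[i].round(1),onz(c,ce[i],.085).round(4),onz(c,ce[i],.09).round(4))
E
```

```text
scene dark [357 171  31   9  72] [372.1 175.1] [0.6564 0.4477] [0.6597 0.4416]
scene dark [330 233  34  16 206] [346.5 240.3] [0.7658 0.1765] [0.7683 0.1722]
scene dark [268 263  28  42 697] [280.9 281.5] [ 0.7374 -0.0337] [ 0.7401 -0.0366]
scene orange [233 183 110  81 622] [293.4 222.4] [0.6248 0.1324] [0.6283 0.1284]
scene orange [289 184  47  45 240] [312.3 206.7] [0.62   0.2142] [0.6236 0.2097]
scene orange [218 189  25  29 396] [232.8 202.3] [0.4486 0.076 ] [0.4532 0.0723]
scene orange [324 211  23  16 219] [334.7 217.8] [0.6923 0.2217] [0.6953 0.2171]
scene orange [187 246  69  48 519] [222.2 274.6] [ 0.6243 -0.1141] [ 0.6278 -0.1165]
scene orange [291 263  27  39 266] [303.2 278.5] [0.7685 0.0084] [0.7711 0.0052]
side dark [252 176  23  23 295] [262.  186.9] [ 0.7344 -0.03  ] [ 0.7311 -0.0258]
side dark [254 200  21  14 126] [264.  207.2] [0.6847 0.0309] [0.6817 0.0348]
side dark [187 223  36  21 213] [204.2 232.9] [0.7588 0.1862] [0.7554 0.1892]
side orange [273 162  37  48 812] [288.9 187.8] [ 0.6699 -0.0672] [ 0.667  -0.0628]
side orange [294 196  22  22  93] [305.4 206.4] [ 0.5946 -0.0307] [ 0.5922 -0.0264]
side orange [205 235  24  22 170] [215.2 244.9] [0.7107 0.2012] [0.7076 0.2041]
side orange [146 246  19  19  62] [155.4 255.1] [0.8115 0.3043] [0.8078 0.3065]
side orange [136 252  31  33 135] [154.  265.1] [0.7928 0.3276] [0.7892 0.3297]
side orange [138 266  40  39 267] [158.3 284.3] [0.7455 0.3614] [0.7422 0.3633]
side orange [287 278  17  12 112] [295.3 283.9] [0.486  0.1904] [0.4842 0.1934]
side orange [280 295  21  17 138] [288.4 302.7] [0.4724 0.2401] [0.4707 0.2428]
```

View pics/scene_z.png

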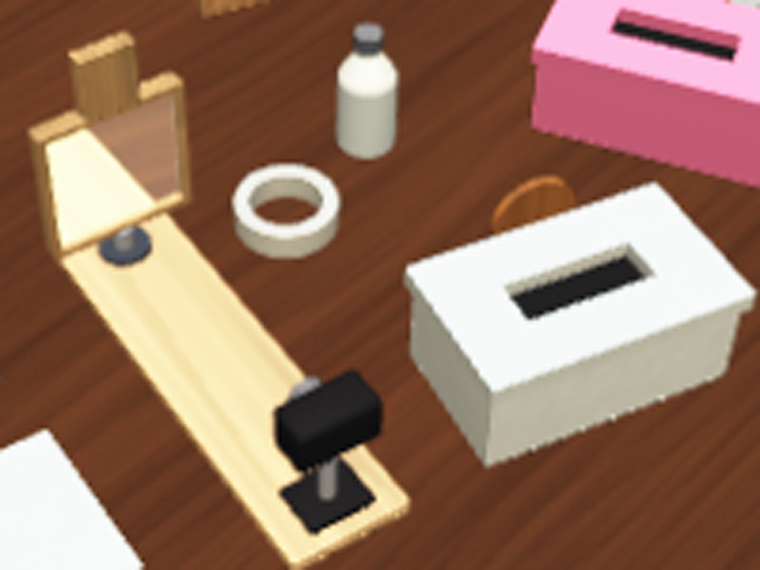

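View pics/side_z.png

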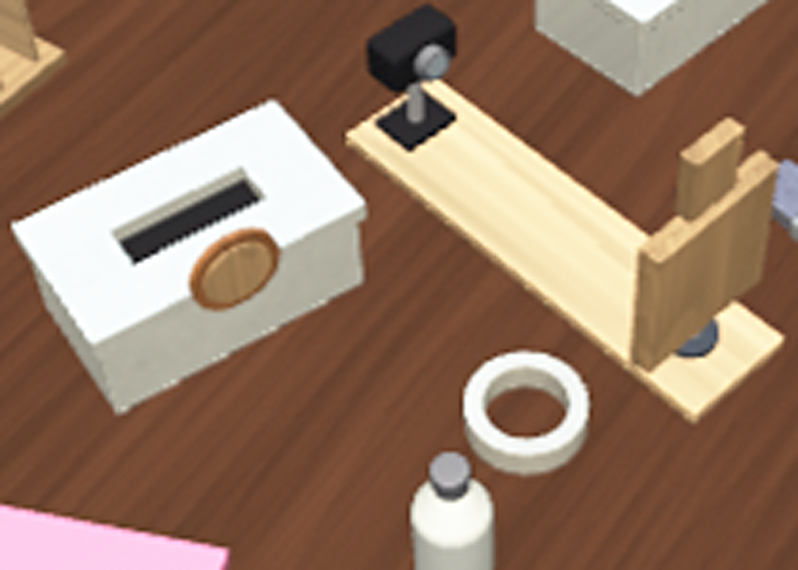

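Zoomed crops: scene shows the grip's top quad at (70,58)-(128,33)-(135,42)-(78,68) and the lid corners at (407,273),(657,184),(753,295),(488,388). Side shows the plaque face at (235,270), the lens at (432,62), the grip's top quad at (680,155)-(728,118)-(745,127)-(698,167) and the lid at (12,227),(276,100),(366,210),(93,340).

```bash
python3 - <<'E'
from h import *
d=pickle.load(open("d.pkl","rb"));S,T=d["scene"],d["side"]
s=lambda u,v:((u+.5)/3.8-.5+195,(v+.5)/3.8-.5+165)
t=lambda u,v:((u+.5)/3.8-.5+155,(v+.5)/3.8-.5+175)
def quad(n,c,f,P,z):
    q=np.array([onz(c,f(*p),z) for p in P]);print(n,"ctr",q.mean(0).round(4),"sides",np.linalg.norm(np.roll(q,-1,0)-q,axis=1).round(4),"dir deg",[round(float(np.degrees(np.arctan2(*(q[j]-q[i])[::-1]))),1) for i,j in((0,1),(3,2),(1,2),(0,3))])
quad("grip S",S,s,[(70,58),(128,33),(135,42),(78,68)],.201)
quad("grip T",T,t,[(680,155),(728,118),(745,127),(698,167)],.201)
quad("lid S",S,s,[(407,273),(657,184),(753,295),(488,388)],.085)
quad("lid T",T,t,[(12,227),(276,100),(366,210),(93,340)],.085)
print("plaque T",onz(T,t(235,270),.09),"lens T",onz(T,t(432,62),.09))
for z in(.01,.015):
    print("board T",[onz(T,t(*p),z).round(4).tolist() for p in((347,137),(695,415),(783,340))],"S",[onz(S,s(*p),z).round(4).tolist() for p in((292,565),(408,503))])
E
```

```text
grip S ctr [0.4641 0.0359] sides [0.0453 0.0115 0.045  0.0126] dir deg [80.8, 82.2, -17.1, -15.0]
grip T ctr [0.4595 0.0377] sides [0.0431 0.012  0.0444 0.0137] dir deg [-102.4, -100.2, 174.3, 168.5]
lid S ctr [0.7634 0.1815] sides [0.2019 0.1194 0.1991 0.1113] dir deg [69.8, 67.5, -22.8, -21.4]
lid T ctr [0.7615 0.1815] sides [0.2015 0.1247 0.1954 0.1157] dir deg [-111.1, -113.7, 157.0, 159.9]
plaque T [0.7035189  0.20430577] lens T [ 0.70740826 -0.02201143]
board T [[0.7648, 0.0122], [0.4265, 0.0897], [0.4063, 0.0046]] S [[0.746, -0.0748], [0.7664, 0.0108]]
board T [[0.7616, 0.0159], [0.4252, 0.0929], [0.4051, 0.0083]] S [[0.7484, -0.0772], [0.7687, 0.0079]]
```

Both views agree: pivot ≈ (0.462, 0.037), board direction ≈ −13.2°, plaque ≈ (0.702, 0.205). The box and grip sizes also match what was given. Next I'll hover above the grip and check with the wrist camera.

```bash
cat >> h.py <<'E'
from scipy.spatial.transform import Rotation as Ro
P=np.array([.462,.0368]);TH=np.radians(-13.2)
def ori(a): # tool down, y along heading a
    y=np.array([np.cos(a),np.sin(a),0]);z=np.array([0,0,-1.])
    return Ro.from_matrix(np.c_[np.cross(y,z),y,z]).as_quat()
E
python3 - <<'E'
from h import *
from workcell import bot,hand,kinematics,get_obs,vision
best=[]
for k in(0,np.pi):
    for a in(0,.42):
        q=kinematics.solve_ik([*P,.30],ori(TH+k+a));print(k,a,None if q is None else np.round(q,2))
k=min((0,np.pi),key=lambda k:abs((kinematics.solve_ik([*P,.30],ori(TH+k+.42)) or [9]*6)[5]) if not isinstance(kinematics.solve_ik([*P,.30],ori(TH+k+.42)),np.ndarray) else abs(kinematics.solve_ik([*P,.30],ori(TH+k+.42))[5]))
print("k",k)
bot.reach([*P,.30],ori(TH+k))
o=get_obs();print(o["time_s"],o["position"],o["wrist_force"])
c=vision.read_camera("wrist");pickle.dump(c,open("w.pkl","wb"))
f=c["frame"][:,:,::-1].copy()
cv2.imwrite("pics/w0.png",cv2.resize(f,(784,588)))
for p in((*P,.201),):
    print("expected disp px",cv2.projectPoints(np.array([p]),cv2.Rodrigues(c["view"][:3,:3])[0],c["view"][:3,3],c["intrinsics"],c["dist"])[0].ravel()*1.4)
E
```

```text
0 0 [ 0.08  0.04  1.9  -0.    1.19  0.31]
0 0.42 [ 0.08  0.04  1.9  -0.    1.19 -0.11]
3.141592653589793 0 [ 0.08  0.04  1.9  -0.    1.19 -2.83]
3.141592653589793 0.42 None
k 0
2.375 [0.46217215 0.0362294  0.29992568] [0.78414242 0.20591603 0.40282081]
expected disp px [396.71099907 298.16332397]
```

View pics/w0.png

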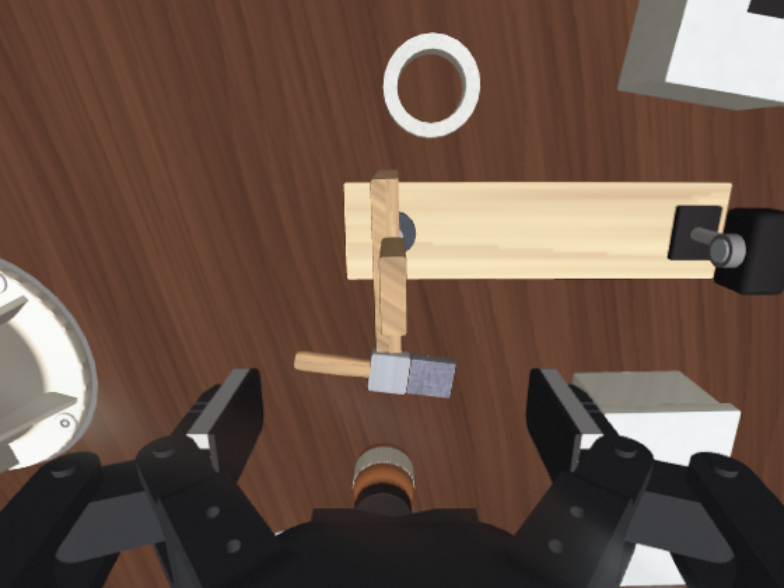

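The wrist view shows the block's top centred at about (393.5,296) against the predicted (396.7,298). That is about 1.7 mm off along the normal, so I'll correct for it. The board lies level in the picture, so the yaw is right. Now descend and grip lightly.

```bash
sed -i 's/^P=.*;/P=np.array([.4607,.0371]);/' h.py; python3 - <<'E'
from h import *
from workcell import bot,hand,get_obs
bot.servo_line([*P,.182],ori(TH),velocity=.08)
o=get_obs();print(o["time_s"],o["position"],o["wrist_force"])
hand.move_gripper(.03,20)
o=get_obs();print(o["time_s"],o["gripper_width"],o["wrist_force"],o["grip_force"])
hand.move_gripper(.010,20)
o=get_obs();print(o["time_s"],o["gripper_width"],o["wrist_force"],o["ft_torque"],o["grip_force"])
E
```

```text
4.05 [0.46102208 0.03712314 0.18242323] [-0.73290245  0.17332096 -0.2984559 ]
4.625 0.029658306764262066 [-0.49712189  0.06122466  0.20074232] 0.0
4.9 0.013894730545704758 [ 4.48815135 -3.34725176 -2.11073581] [-0.41452411 -0.41523177 -0.01853136] 28.23827773332596
```

```bash
python3 - <<'E'
from h import *
from workcell import bot,get_obs,vision
Q=np.array([.702,.205]);v=Q-P
tgt=(np.arctan2(v[1],v[0])-TH)/2;print("mirror target",tgt)
for a in np.linspace(0,tgt,9)[1:]:
    bot.reach([*P,.182],ori(TH+a))
    o=get_obs();f=np.linalg.norm(o["wrist_force"])
    print(round(o["time_s"],2),round(a,3),o["gripper_width"].__round__(4),o["wrist_force"].round(1),round(o["grip_force"],1))
    if f>25 or o["grip_force"]>36: print("stop");break
bot.dwell(.5);o=get_obs();print(o["time_s"],o["position"],o["grip_force"],np.abs(o["joint_vel"]).max())
y=Ro.from_quat(o["orientation"]).as_matrix()[:,1];print("mirror from tool",np.arctan2(y[1],y[0])-TH)
f=vision.read_camera("wrist")["frame"][:,:,::-1];cv2.imwrite("pics/w1.png",cv2.resize(f,(784,588)))
c=vision.read_camera("scene");cv2.imwrite("pics/s1.png",cv2.resize(c["frame"][150:320,180:420,::-1],None,fx=3.3,fy=3.3,interpolation=cv2.INTER_CUBIC))
E
```

```text
mirror target 0.4191473648721118
5.15 0.052 0.0139 [ 3.3 -3.8 -1.6] 28.2
5.4 0.105 0.0136 [ 5.1 -3.7 -1.9] 28.2
5.65 0.157 0.0138 [ 4.1 -3.4 -2.3] 28.2
5.9 0.21 0.0132 [ 4.7 -3.1 -1.8] 28.2
6.15 0.262 0.0134 [ 5.5 -3.2 -2.1] 28.2
6.4 0.314 0.0135 [ 4.8 -2.9 -2.4] 28.2
6.65 0.367 0.0134 [ 4.9 -2.7 -2.3] 28.2
6.9 0.419 0.0138 [ 4.8 -2.6 -2.3] 28.2
7.4 [0.46165329 0.03679043 0.18215058] 28.16547989845276 0.0006713653689663978
mirror from tool 0.4192091431122984
```

View pics/w1.png

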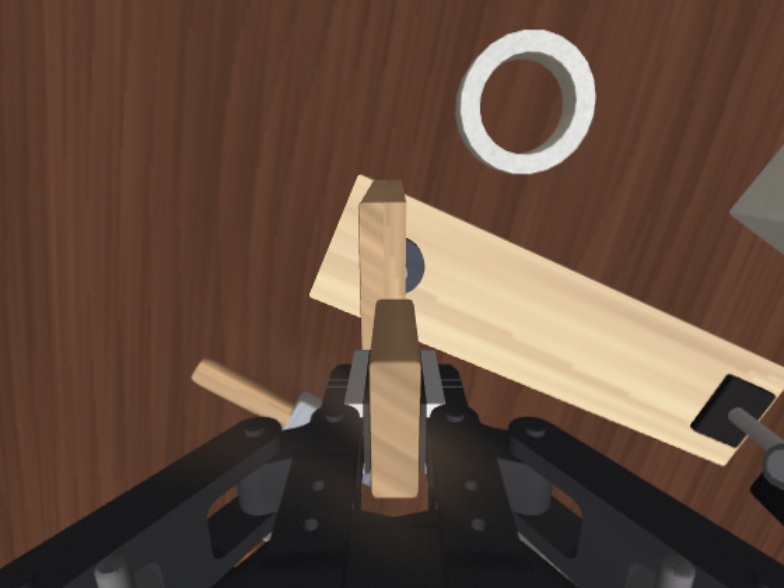

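View pics/s1.png

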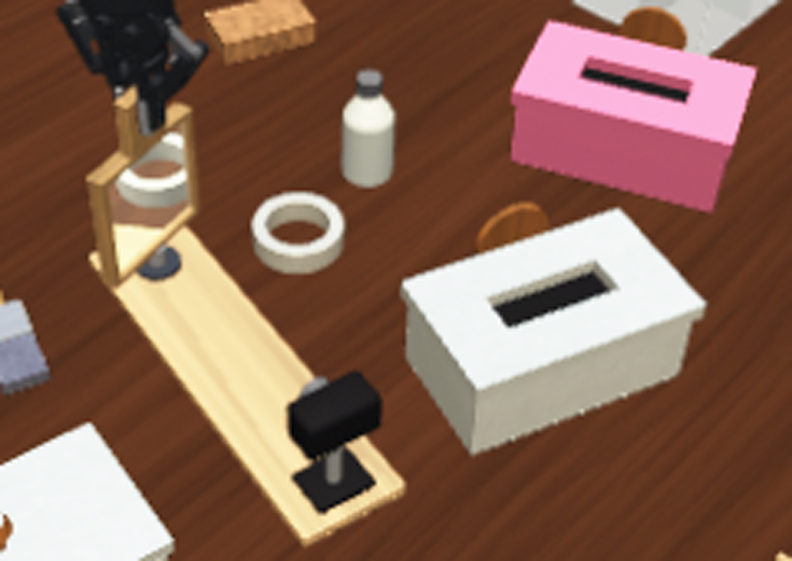

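The block's edges stand upright between the pads at (395,400), and the board's edge runs at 24.1° in the picture. That matches the planned 0.419 rad, the mirror is held steady, and the boxes look untouched.

```bash
python3 -c "
from workcell import hand_in,bot
bot.dwell(.3);print(hand_in())"
```

```text
the job is handed in; nothing more can be done
None
```

I turned the mirror to 0.419 rad, which by my measurements centres the slotted box's plaque in the glass. I handed the job in with the gripper still holding it steady at about 28 N per finger; no verdict came back.

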